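# Build a spring pack of cone washers on the arbor

## Robot

A 7-joint arm with a two-finger parallel gripper is mounted at the origin on the work surface. World frame = base frame: x ahead of the robot, y to its left, z up, the work surface at z = 0. Lengths are in m, angles in rad, forces in N, time in s.
With the tool pointing down it reaches from about 0.4 to 0.85 m from the base axis. Payload 4.5 kg.
Tool frame: the origin (TCP) lies midway between the tips of the shut fingers; the grasp point (between the pads) lies 19 mm behind it; z points along the fingers, y is the direction in which the jaws open and shut (so a half turn about z gives the same grasp; the last joint's range is limited). The gripper opens to 85 mm and grips with 20 to 120 N. Pads are 22 mm wide; open, the fingers measure 114 mm over their backs; the gripper's body (76 mm by 85 mm) begins 54 mm behind the grasp point. The pads swing forward as they close: fully open they stand 13 mm farther back than shut.
Start: joints at [1.357, 0.689, -0.195, 1.565, 0.157, 0.902, -0.215], TCP at [0.153, -0.606, 0.231] pointing down, gripper open.
Joint ranges: [-3.01, 3.01], [-0.46, 2.08], [-1.47, 1.51], [0.13, 2.56], [-1, 4.14], [0.04, 2.09], [-2.66, 2.66]. Speed limits (rad/s): [2.57, 2.57, 3.14, 3.14, 3.14, 3.14, 3.14].

## Interface

Orientations are given as a unit quaternion [x, y, z, w].
In Python, from cell import arm gives the robot as it stands.
- The arm moves only by the tool move_arm, never from a script. Its argument "series" is a list of rows, each an object with "slide": the shift along the world's x, y, z in cm, a list of three; "rotation": the turn, a rotation vector about the world's x, y, z in degrees, a list of three. A call has 1 to 8 rows; each row shifts and turns the commanded pose from where the row before left it; what a row does not reach is not made up. A row lasts 1/8 s, in which the tool goes at most 62.5 mm and 10.7 degrees, less where a joint would pass 70% of its speed; a pose out of reach is approached as far as the arm can. A call is refused whole if a number of a shift passes 6.25 or a number of a turn 10.7, either way. A call with a gripper value outside its range is refused whole. "fingers" is the closure, from -1 (fully open) to 1 (shut), set as the call begins (left out, the last holds). The fingers move at their own pace and stop on an object; the grip force is fixed at half the most. Time passes only in rows, so rows that do not move let the fingers close. It gives the time, the measured TCP pose, the force and the opening at its end, in the units of the state.
- arm.observe(): the state, without advancing time (a new reading comes with each control period).
- arm.get_image(name): name is "scene" or "top" or "wrist"; returns the picture (480x640x3 uint8, red, green, blue); there is no depth.
- arm.camera_params(name): a dict with "K" (3x3 intrinsics, pixels), "position" and "orientation" of the camera in the world. Camera axes: x right, y down, z forward; pixel columns grow to the right and rows downward; lengths in m; the calibration is good to about 2 mm. A picture is of the moment at which its call begins: read the wrist's pose just before it. camera_params takes no time and is no camera call; for the wrist camera it gives the pose at the moment of the call.
- arm.close_job(): hands the job in, once; it reports no verdict.
The state is a dict: "time_s": time; "joint_pos": joint angles; "qvel": joint speeds; "effort": joint torques, N m; "position": TCP position; "ee_rot": TCP orientation; "ft_force": force on the tool from outside, world axes, zero at the start; "wrist_torque": the same for the moment, N m; "gripper_width": finger opening in m.
Only numpy, scipy, OpenCV 4.12 (cv2) and the standard library are available. Lean on these libraries where they do the work, as an engineer would, in place of code of your own. Each camera call takes 0.05 s, during which the arm holds its last target.

## Task

Finish the spring pack on the upright arbor: one cone washer is already on it, and the other three lie on the plywood board. Put all three on the arbor, without turning any over, in such an order that the four alternate all the way up, wide rim against wide rim and narrow end against narrow end, none nested in another, each lying flat around the post. Leave the flat ring, the nut, the tin and the tools where they are.

Things in the scene. Friction and masses are not known exactly. Their poses are not given: they have to be found in the camera images.
- arbor_seat (a point): Fixed steel arbor: square dark foot plate, 100 x 100 x 12 mm, on the bench, with an upright 24 mm post in its middle whose last 12 mm taper to 14 mm. Point: on the post's axis, level with the plate's top (12 mm above the bench), on which the first washer lies; z up. Arbor and board change sides from run to run.
- arbor_tip (a point): Top of the arbor's post, on its axis, 74 mm above the plate's top.
- board_mid (a point): Fixed plywood board 230 x 330 x 12 mm lying on the bench; point: the middle of its top face, 12 mm above the bench. Its y runs along its 330 mm side, along which the washers lie in a row.
- hollow_up_1_mid (a point): Steel cone washer, 64 mm outside, 15 mm high, 150 g: at the wide end a flat-edged lip 6 mm high, at the narrow end a flat face 42 mm wide with a 30 mm hole. Lies wide rim UP (hollow up), lip 9 to 15 mm above its support. Starts on the board, or on the arbor flat on its foot plate (then dome_up_1 is on the board). Point: its centre, 7.5 mm above its lowest face; z up.
- hollow_up_2_mid (a point): Steel cone washer, 64 mm outside, 15 mm high, 150 g: at the wide end a flat-edged lip 6 mm high, at the narrow end a flat face 42 mm wide with a 30 mm hole. Lies wide rim UP (hollow up), lip 9 to 15 mm above its support. Starts on the board. Point: its centre, 7.5 mm above its lowest face; z up.
- dome_up_1_mid (a point): Steel cone washer, 64 mm outside, 15 mm high, 150 g: at the wide end a flat-edged lip 6 mm high, at the narrow end a flat face 42 mm wide with a 30 mm hole. Lies wide rim DOWN (dome and hole up), lip 0 to 6 mm above its support. Starts on the board, or on the arbor flat on its foot plate (then hollow_up_1 is on the board). Point: its centre, 7.5 mm above its lowest face; z up.
- dome_up_2_mid (a point): Steel cone washer, 64 mm outside, 15 mm high, 150 g: at the wide end a flat-edged lip 6 mm high, at the narrow end a flat face 42 mm wide with a 30 mm hole. Lies wide rim DOWN (dome and hole up), lip 0 to 6 mm above its support. Starts on the board. Point: its centre, 7.5 mm above its lowest face; z up.
- spacer_mid (a point): Bystander, not for the pack: a FLAT dark steel ring, outside diameter 64 mm, hole 38 mm, 10 mm high, lying on the bench beyond the arbor, about 130 mm from its axis. Point at its centre.
- nut_mid (a point): Bystander: large hexagon nut, 44 mm across flats, 22 mm high, on the board's far edge strip, about 95 mm from the board's middle line. Point at its centre.
- tin_mid (a point): Bystander: closed metal tin, 76 mm diameter, 85 mm high, behind the work. Point half-way up.
- wrench_grip (a point): Bystander: open-ended wrench 200 mm long lying on the bench to the left. Point on its handle.
- hammer_grip (a point): Bystander: hammer 270 mm long lying behind the work on the right. Point on its handle.
- driver_grip (a point): Bystander: screwdriver 200 mm long lying on the bench to the right. Point on its handle.

How it is judged:
By the outcome, as a careful person would: the job done as asked, in the order asked, and still so for the second after the job is handed in, with the robot touching nothing.
It also fails if it takes over 67 s, if anything falls off the work surface, if the arm or the gripper's body presses on something with over 40 N, if the wrist force passes 120 N, or if a joint passes its speed limit or range.

## Working session

There is one attempt and no reset: what is moved stays moved. The work goes in short steps, Python scripts to look and compute and a tool call to move; the robot and the scene stay as the last step left them, time stands still between calls to the robot, and variables do not carry over. Pictures are saved under pics/ and viewed, and the job is handed in when it is done.

Besides the shell and the picture viewer there is one more tool, called after "Call:" by a JSON object that holds its "api" and its "payload". move_arm: Moves the arm, as the interface text tells. Its arguments: {"type":"object","properties":{"series":{"type":"array","items":{"type":"object","properties":{"slide":{"type":"array","items":{"type":"number"}},"rotation":{"type":"array","items":{"type":"number"}}}}},"fingers":{"type":"number"}},"required":["series"]}

```bash
ls; mkdir -p pics
cat > h.py <<'E'
import numpy as np,cv2
from scipy.spatial.transform import Rotation as R
from cell import arm
def save(name,fn):
    im=arm.get_image(name); cv2.imwrite('pics/'+fn,im[:,:,::-1]); return im
def proj(cp,P):
    P=np.atleast_2d(P); Rm=R.from_quat(cp['orientation']).as_matrix()
    c=(P-np.array(cp['position']))@Rm; u=c@np.array(cp['K']).T
    return u[:,:2]/u[:,2:]
def back(cp,uv,z):
    Rm=R.from_quat(cp['orientation']).as_matrix()
    d=Rm@np.linalg.inv(np.array(cp['K']))@np.array([uv[0],uv[1],1.])
    o=np.array(cp['position']); return o+d*(z-o[2])/d[2]
E
python3 - <<'E'
from h import *
save('scene','s0.png');save('top','t0.png')
print(arm.observe())
for n in('scene','top','wrist'):print(n,arm.camera_params(n))
E
```

```text
pics
{'time_s': 0.1, 'joint_pos': array([ 1.35681007,  0.68986986, -0.19452159,  1.56626156,  0.15725832,
        0.90252812, -0.21508487]), 'qvel': array([-0.0005396 , -0.00291845, -0.00011759, -0.00230561,  0.00013619,
       -0.0009236 , -0.00111219]), 'effort': array([-3.70468115e-03, -5.40602660e+01, -1.27173945e+00, -1.58987921e+01,
        9.34115524e-03,  4.37704250e-03,  1.29311849e-05]), 'position': array([ 0.15310388, -0.60533638,  0.23057744]), 'ee_rot': array([ 9.92330419e-01,  1.23610811e-01, -1.52153405e-04, -8.26348464e-04]), 'ft_force': array([-0.58278258,  0.14668221,  0.22917112]), 'wrist_torque': array([ 0.01745371,  0.01832404, -0.03981371]), 'gripper_width': 0.08529785056523556}
scene {'K': array([[584.57523434,   0.        , 324.02361989],
       [  0.        , 584.57523434, 231.40214191],
       [  0.        ,   0.        ,   1.        ]]), 'position': array([ 0.96300863, -0.60777512,  1.29071881]), 'orientation': array([ 0.92492911,  0.27296393, -0.0708584 , -0.25490376])}
top {'K': array([[477.41656778,   0.        , 308.78112672],
       [  0.        , 477.41656778, 239.17900097],
       [  0.        ,   0.        ,   1.        ]]), 'position': array([ 0.38384248, -0.01398789,  1.29020769]), 'orientation': array([ 0.70582376, -0.70357139,  0.05906308, -0.05754721])}
wrist {'K': array([[357.97364464,   0.        , 326.55796376],
       [  0.        , 357.97364464, 239.97620994],
       [  0.        ,   0.        ,   1.        ]]), 'position': array([ 0.23395163, -0.58641992,  0.37251703]), 'orientation': array([ 0.7786305 , -0.60576404, -0.10120881,  0.12861279])}
```

View pics/s0.png

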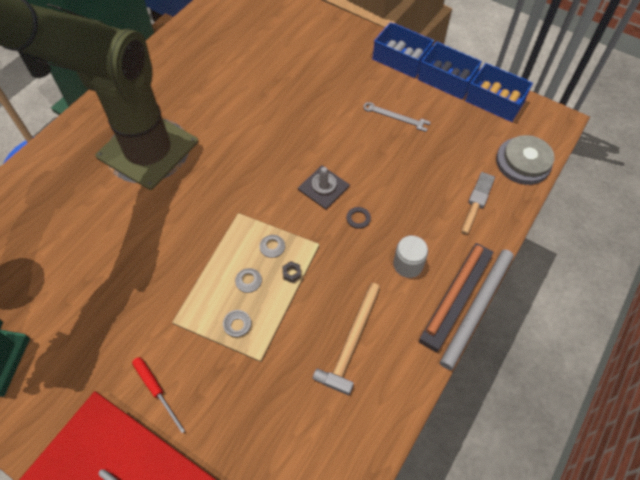

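View pics/t0.png

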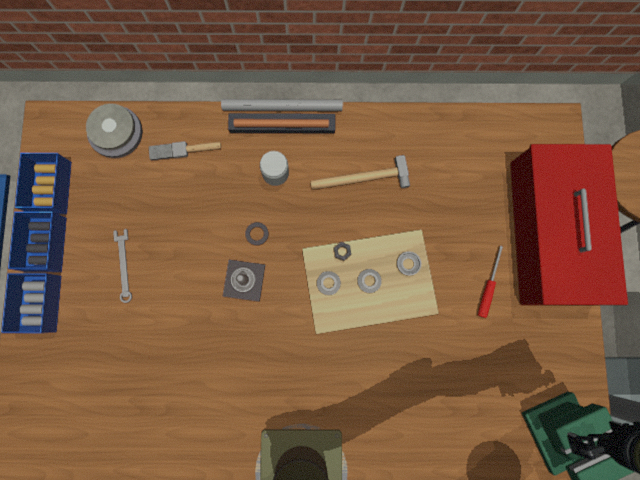

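Run:
```python
import cv2
t=cv2.imread('pics/t0.png');s=cv2.imread('pics/s0.png')
cv2.imwrite('pics/t0c.png',cv2.resize(t[220:340,215:445],(0,0),fx=3.4,fy=3.4,interpolation=3))
cv2.imwrite('pics/s0c.png',cv2.resize(s[150:350,170:380],(0,0),fx=3,fy=3,interpolation=3))
```

```text
(no output)
```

View pics/t0c.png

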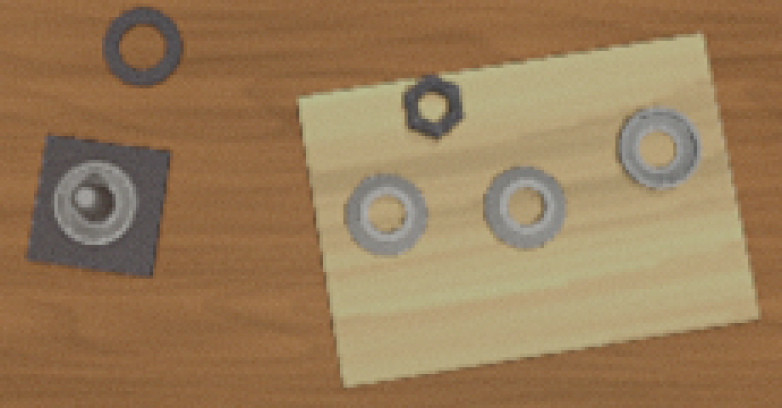

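View pics/s0c.png

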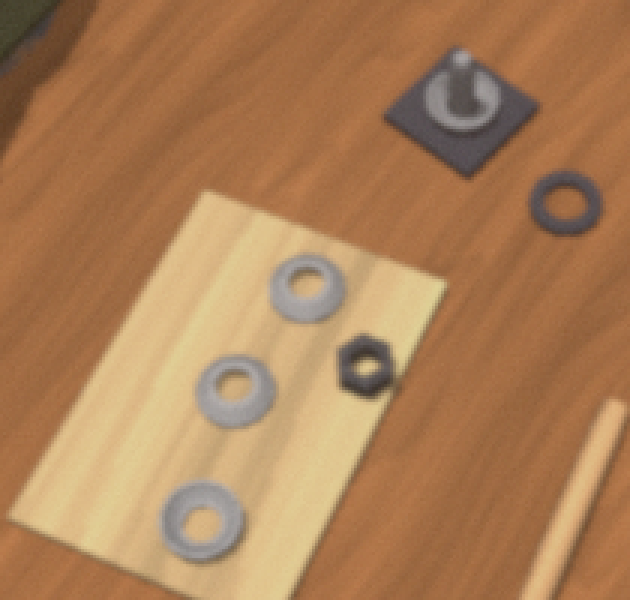

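The top image shows the arbor at left, with a washer already on it. On the board are two domes (crop 386,214 and 525,208) and one hollow-up washer (659,148). By count, the arbor washer must be hollow up, so the order is dome, hollow, dome. Next I'll work out positions.

Run:
```python
from h import *
t=arm.camera_params('top');s=arm.camera_params('scene')
T=lambda x,y:(x/3.4+215-.35,y/3.4+220-.35)
S=lambda x,y:(x/3+170-.33,y/3+150-.33)
for n,a,b,z in[('D1',(386,214),(307,290),.016),('D2',(525,208),(236,394),.016),('H',(659,148),(203,521),.025),('A',(95,203),(462,97),.025),('spacer',(143,47),(566,204),.01),('nut',(432,107),(366,367),.034)]:
  print(n,back(t,T(*a),z).round(4),back(s,S(*b),z).round(4))
print([back(t,T(*c),.012).round(3) for c in[(48,135),(170,151),(153,277),(27,261)]],np.mean([back(t,T(*c),.012) for c in[(48,135),(170,151),(153,277),(27,261)]],0))
print('scene plate',np.mean([back(s,S(*c),.012) for c in[(456,46),(540,106),(469,178),(384,117)]],0))
print('tip',back(t,T(88,197),.086),back(s,S(462,57),.086))
```

```text
D1 [ 0.479  -0.0685  0.016 ] [ 0.4771 -0.0734  0.016 ]
D2 [ 0.4841 -0.1776  0.016 ] [ 0.4847 -0.1826  0.016 ]
H [ 0.5307 -0.2823  0.025 ] [ 0.5312 -0.2862  0.025 ]
A [0.4862 0.1586 0.025 ] [0.4821 0.1568 0.025 ]
spacer [0.6124 0.1254 0.01  ] [0.6126 0.1199 0.01  ]
nut [ 0.5613 -0.104   0.034 ] [ 0.5643 -0.1128  0.034 ]
[array([0.541, 0.199, 0.012]), array([0.529, 0.102, 0.012]), array([0.43 , 0.114, 0.012]), array([0.442, 0.212, 0.012])] [0.48519945 0.15676549 0.012     ]
scene plate [0.48560829 0.15200523 0.012     ]
tip [0.48567488 0.15558222 0.086     ] [0.48268805 0.15506885 0.086     ]
```

Call:
{"api": "move_arm", "payload": {"series": [{"slide": [1.5, 2.5, 0]}, {"slide": [2.1, 3.5, 0]}, {"slide": [2.1, 3.5, 0]}, {"slide": [2.1, 3.5, 0]}, {"slide": [2.1, 3.5, 0]}, {"slide": [2.1, 3.5, 0]}, {"slide": [2.1, 3.5, 0]}, {"slide": [2.1, 3.5, 0]}], "fingers": -1}}

```text
invalid input at $.series[0]: expected keys slide, rotation
```

Call:
{"api": "move_arm", "payload": {"series": [{"slide": [2.1, 3.5, 0]}, {"slide": [2.1, 3.5, 0]}, {"slide": [2.1, 3.5, 0]}, {"slide": [2.1, 3.5, 0]}, {"slide": [2.1, 3.5, 0]}, {"slide": [2.1, 3.5, 0]}, {"slide": [2.1, 3.5, 0]}, {"slide": [1.6, 2.2, 0]}]}}

```text
invalid input at $.series[0]: expected keys slide, rotation
```

Run:
```python
from h import *
cp=arm.camera_params('wrist');print(cp['position'],cp['orientation']);save('wrist','w1.png')
o=arm.observe();print(o['time_s'],o['position'],o['ee_rot'],o['joint_pos'].round(2))
print(back(cp,(320,240),.012))
```

```text
[ 0.23395163 -0.58641992  0.37251703] [ 0.7786305  -0.60576404 -0.10120881  0.12861279]
0.15 [ 0.15315461 -0.60543654  0.23068421] [ 9.92326617e-01  1.23642245e-01 -1.40418906e-04 -6.79069192e-04] [ 1.36  0.69 -0.19  1.57  0.16  0.9  -0.22]
[ 0.11281621 -0.60924739  0.012     ]
```

View pics/w1.png

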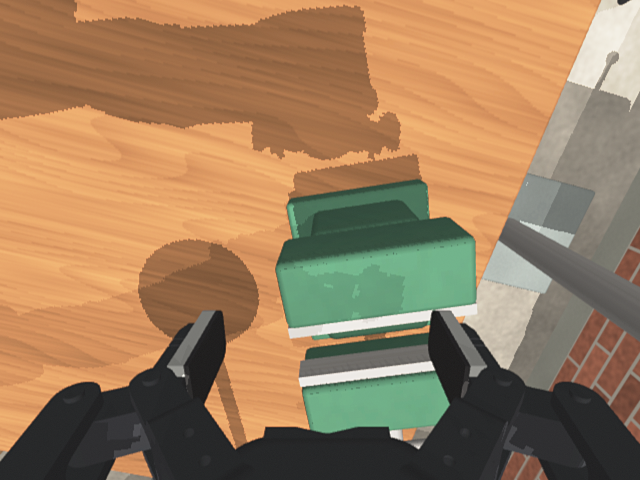

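The wrist picture shows the start over a green vise with no washers in view. The call was refused because each row needs both keys, so I'll resend it.

Call:
{"api": "move_arm", "payload": {"series": [{"slide": [0.5, 0.5, 2], "rotation": [0, 0, 0]}, {"slide": [2.1, 3.5, 1], "rotation": [0, 0, 0]}, {"slide": [2.1, 3.5, 0], "rotation": [0, 0, 0]}, {"slide": [2.1, 3.5, 0], "rotation": [0, 0, 0]}, {"slide": [2.1, 3.5, 0], "rotation": [0, 0, 0]}, {"slide": [2.1, 3.5, 0], "rotation": [0, 0, 0]}, {"slide": [2.1, 3.5, 0], "rotation": [0, 0, 0]}, {"slide": [2.1, 3.5, 0], "rotation": [0, 0, 0]}], "fingers": -1}}

```text
time_s: 1.15
position: [0.3059, -0.3547, 0.2613]
ee_rot: [0.992, 0.124, 0.0, -0.0]
ft_force: [1.1, -0.2, -0.3]
gripper_width: 0.0854
```

Call:
{"api": "move_arm", "payload": {"series": [{"slide": [2.1, 3.5, 0], "rotation": [0, 0, 0]}, {"slide": [2.1, 3.5, 0], "rotation": [0, 0, 0]}, {"slide": [2.1, 3.5, 0], "rotation": [0, 0, 0]}, {"slide": [2.1, 3.5, 0], "rotation": [0, 0, 0]}, {"slide": [2.1, 3.5, 0], "rotation": [0, 0, 0]}, {"slide": [2.1, 3.5, 0], "rotation": [0, 0, 0]}, {"slide": [2.1, 3.5, 0], "rotation": [0, 0, 0]}, {"slide": [2.1, 3.5, 0], "rotation": [0, 0, 0]}]}}

```text
time_s: 2.15
position: [0.4738, -0.0748, 0.2612]
ee_rot: [0.992, 0.124, -0.0, 0.0]
ft_force: [0.8, 0.1, -0.7]
gripper_width: 0.0858
```

Run:
```python
from h import *
cp=arm.camera_params('wrist');print(cp['position'],cp['orientation']);save('wrist','w2.png')
o=arm.observe();print(o['time_s'],o['position'],o['ee_rot'],o['joint_pos'].round(2))
```

```text
[ 0.55458084 -0.05558382  0.40316939] [ 0.77851157 -0.60589781 -0.10055783  0.12921182]
2.2 [ 0.47741047 -0.06823488  0.26155206] [ 0.99182992  0.12752708  0.00243817 -0.00207471] [ 0.19  0.46 -0.2   1.95  0.13  0.74 -1.41]
```

View pics/w2.png

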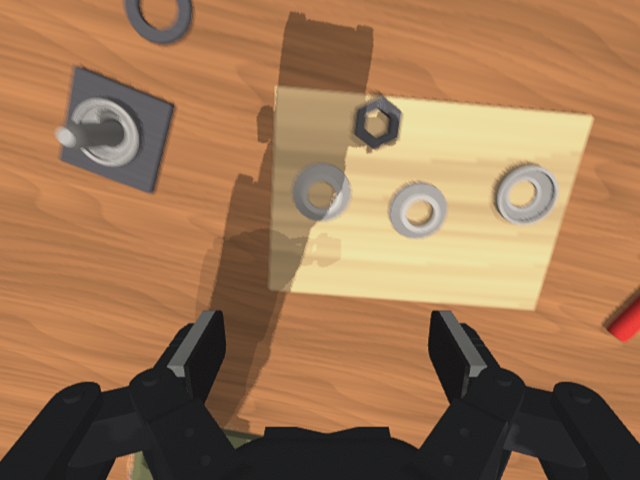

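Run:
```python
from h import *
cp=arm.camera_params('wrist');im=save('wrist','w3.png')
o=arm.observe();print(o['position'],o['qvel'].round(3))
b=im[:,:,::-1]
cv2.imwrite('pics/w3c.png',cv2.resize(b[140:260,270:570],(0,0),fx=2.6,fy=2.6,interpolation=2))
cv2.imwrite('pics/w3d.png',cv2.resize(b[50:210,40:200],(0,0),fx=3.5,fy=3.5,interpolation=2))
np.savez('w3.npz',p=cp['position'],q=cp['orientation'],K=cp['K'])
```

```text
[ 0.47593056 -0.07073584  0.26141856] [ 0.06  -0.014  0.063  0.044  0.023  0.016  0.046]
```

View pics/w3c.png

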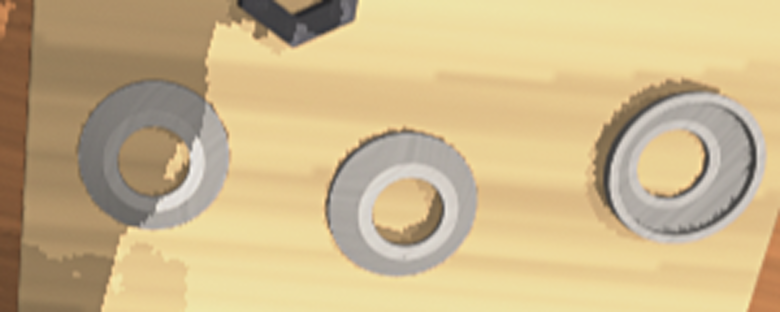

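View pics/w3d.png

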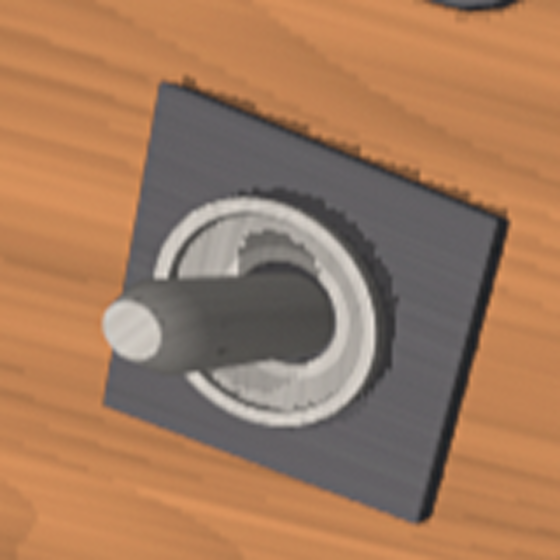

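Run:
```python
from h import *
d=np.load('w3.npz');cp=dict(position=d['p'],orientation=d['q'],K=d['K'])
A=lambda x,y:((x+.5)/2.6+270-.5,(y+.5)/2.6+140-.5)
B=lambda x,y:((x+.5)/3.5+40-.5,(y+.5)/3.5+50-.5)
for n,u,z in[('D1top',A(153,159),.027),('D1lip',A(153,154),.016),('D2top',A(408,211),.027),('D2lip',A(402,203),.016),('H',A(686,167),.027),('tip',B(133,330),.086),('Arim',B(267,312),.027)]:print(n,back(cp,u,z)[:2].round(4))
print(np.mean([back(cp,B(*c),.012) for c in[(160,83),(506,218),(422,522),(103,405)]],0))
# tips plausible
print(proj(cp,[[.4759+.0,-.0707,.2614]]))
```

```text
D1top [ 0.4782 -0.0706]
D1lip [ 0.478  -0.0707]
D2top [ 0.4839 -0.1796]
D2lip [ 0.4845 -0.1798]
H [ 0.5308 -0.284 ]
tip [0.4839 0.1546]
Arim [0.4854 0.1548]
[0.48436037 0.15354806 0.012     ]
[[328.27266654 316.61729699]]
```

Call:
{"api": "move_arm", "payload": {"series": [{"slide": [0.2, 0, -3], "rotation": [0, 0, 0]}, {"slide": [0, 0, -4], "rotation": [0, 0, 0]}, {"slide": [0, 0, -4], "rotation": [0, 0, 0]}, {"slide": [0, 0, -4], "rotation": [0, 0, 0]}, {"slide": [0, 0, -3], "rotation": [0, 0, 0]}, {"slide": [0, 0, -2], "rotation": [0, 0, 0]}, {"slide": [0, 0, 0], "rotation": [0, 0, 0]}, {"slide": [0, 0, 0], "rotation": [0, 0, 0]}], "fingers": -0.75}}

```text
time_s: 3.25
position: [0.4755, -0.0763, 0.0619]
ee_rot: [0.992, 0.123, 0.0, 0.0]
ft_force: [-0.0, 0.2, 0.9]
gripper_width: 0.0746
```

Run:
```python
from h import *
cp=arm.camera_params('wrist');im=save('wrist','w4.png')
o=arm.observe();print(o['position'],o['ee_rot'],o['gripper_width'],o['ft_force'])
```

```text
[ 0.47577415 -0.07627626  0.06216712] [9.92360114e-01 1.23372994e-01 6.77681533e-04 2.20041331e-04] 0.0747869219493983 [ 0.86357904 -0.06682689  0.41675141]
```

View pics/w4.png

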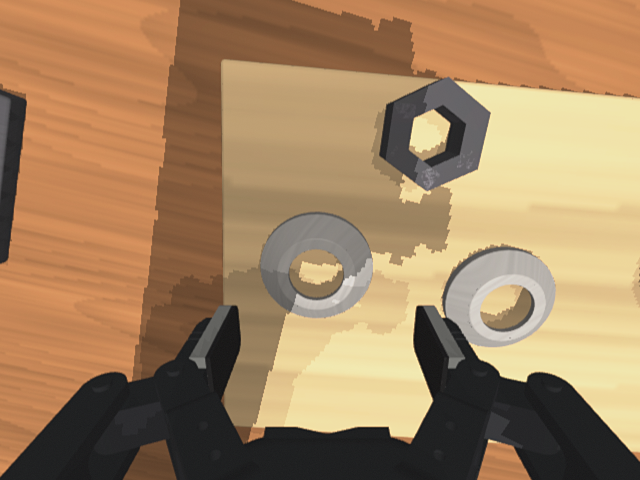

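Run:
```python
from h import *
cp=arm.camera_params('wrist')
print(back(cp,(316.5,274.5),.027),back(cp,(316,265),.015))
print(proj(cp,[[.4758,-.0763,.0622],[.4758,-.0763,.0622+.006]]))
```

```text
[ 0.47759909 -0.07151601  0.027     ] [ 0.47795986 -0.07081169  0.015     ]
[[323.84203082 312.72075821]
 [323.74975947 319.82234305]]
```

Call:
{"api": "move_arm", "payload": {"series": [{"slide": [0.2, 0.5, -1.5], "rotation": [0, 0, 0]}, {"slide": [0, 0, -1.5], "rotation": [0, 0, 0]}, {"slide": [0, 0, -1], "rotation": [0, 0, 0]}, {"slide": [0, 0, -0.5], "rotation": [0, 0, 0]}, {"slide": [0, 0, 0], "rotation": [0, 0, 0]}]}}

```text
time_s: 3.92
position: [0.477, -0.071, 0.0158]
ee_rot: [0.992, 0.124, -0.0, 0.0]
ft_force: [0.0, 0.7, 0.3]
gripper_width: 0.0746
```

Call:
{"api": "move_arm", "payload": {"series": [{"slide": [0.1, 0, -0.4], "rotation": [0, 0, 0]}, {"slide": [0, 0, -0.4], "rotation": [0, 0, 0]}, {"slide": [0, 0, 0], "rotation": [0, 0, 0]}]}}

```text
time_s: 4.3
position: [0.4782, -0.0709, 0.0081]
ee_rot: [0.992, 0.124, -0.0, 0.0]
ft_force: [-0.6, -0.9, -0.2]
gripper_width: 0.0749
```

Run:
```python
from h import *
cp=arm.camera_params('wrist');im=save('wrist','w5.png')
o=arm.observe();print(o['position'],o['ee_rot'],o['gripper_width'],o['ft_force'])
```

```text
[ 0.47825012 -0.07095435  0.0082638 ] [ 9.92340528e-01  1.23532465e-01 -7.53224456e-05  3.46453378e-05] 0.07479187905109039 [ 0.74618437  0.1533065  -0.04724771]
```

View pics/w5.png

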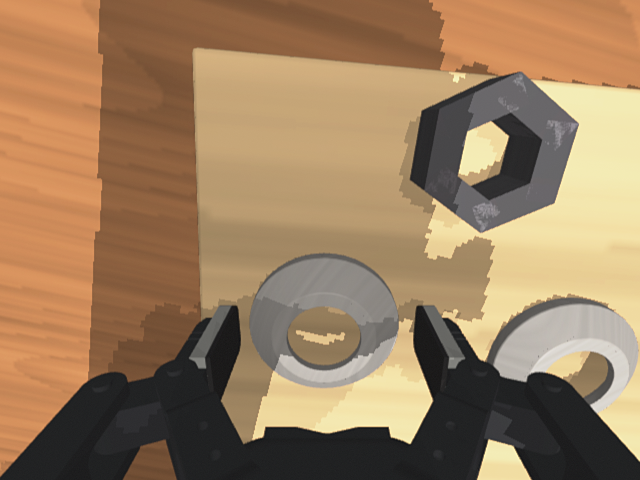

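Call:
{"api": "move_arm", "payload": {"series": [{"slide": [0, 0, 0], "rotation": [0, 0, 0]}, {"slide": [0, 0, 0], "rotation": [0, 0, 0]}, {"slide": [0, 0, 0], "rotation": [0, 0, 0]}, {"slide": [0, 0, 0], "rotation": [0, 0, 0]}], "fingers": 1}}

```text
time_s: 4.85
position: [0.4783, -0.0707, 0.0096]
ee_rot: [0.992, 0.124, 0.0, 0.0]
ft_force: [-1.0, 0.8, 13.8]
gripper_width: 0.0616
```

Run:
```python
from h import *
cp=arm.camera_params('wrist');im=save('wrist','w6.png')
o=arm.observe();print(o['position'],o['ee_rot'],o['gripper_width'],o['ft_force'])
```

```text
[ 0.47831092 -0.07073118  0.00961811] [9.92284504e-01 1.23980954e-01 4.15579285e-04 1.12540550e-04] 0.061789857260423436 [-1.34846246  1.20865836 14.19039914]
```

View pics/w6.png

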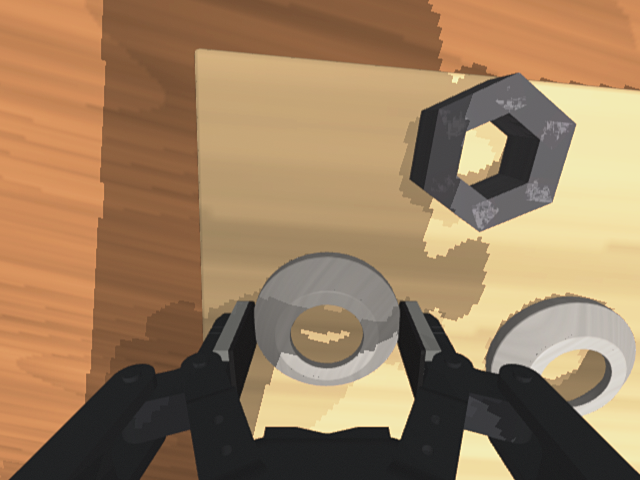

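Call:
{"api": "move_arm", "payload": {"series": [{"slide": [0, 0, 0.5], "rotation": [0, 0, 0]}, {"slide": [0, 0, 1.5], "rotation": [0, 0, 0]}, {"slide": [0, 0, 3], "rotation": [0, 0, 0]}, {"slide": [0, 0, 4], "rotation": [0, 0, 0]}, {"slide": [0, 0, 4], "rotation": [0, 0, 0]}, {"slide": [0, 0, 2], "rotation": [0, 0, 0]}, {"slide": [0, 0, 0], "rotation": [0, 0, 0]}]}}

```text
time_s: 5.78
position: [0.4791, -0.0712, 0.1601]
ee_rot: [0.992, 0.123, 0.002, 0.0]
ft_force: [-0.5, 0.4, -1.9]
gripper_width: 0.0613
```

Run:
```python
from h import *
cp=arm.camera_params('wrist');im=save('wrist','w7.png')
o=arm.observe();print(o['position'],o['ee_rot'],o['gripper_width'],o['ft_force'],o['time_s'])
```

```text
[ 0.47833347 -0.07111567  0.15890884] [9.92355212e-01 1.23412868e-01 5.94976567e-04 2.07761037e-04] 0.061469859895252825 [ 0.67641643 -0.29581616 -2.19056812] 5.825
```

View pics/w7.png

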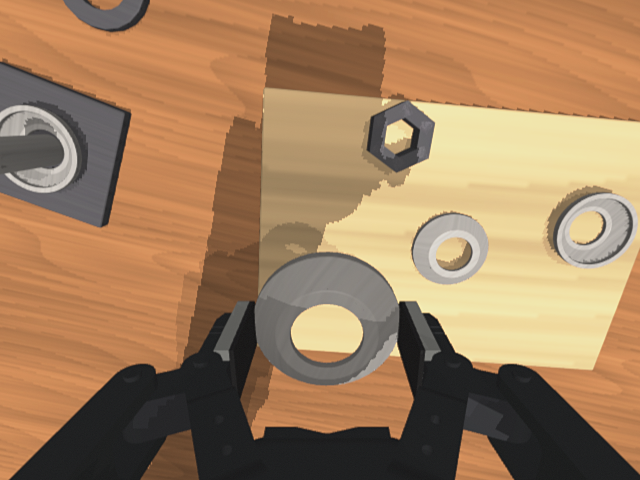

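Call:
{"api": "move_arm", "payload": {"series": [{"slide": [0.15, 2.5, 0], "rotation": [0, 0, 0]}, {"slide": [0.1, 4, 0], "rotation": [0, 0, 0]}, {"slide": [0.1, 4, 0], "rotation": [0, 0, 0]}, {"slide": [0.1, 4, 0], "rotation": [0, 0, 0]}, {"slide": [0.1, 4, -1], "rotation": [0, 0, 0]}, {"slide": [0.1, 3, -2], "rotation": [0, 0, 0]}, {"slide": [0, 1.1, -1.5], "rotation": [0, 0, 0]}, {"slide": [0, 0, 0], "rotation": [0, 0, 0]}]}}

```text
time_s: 6.82
position: [0.4833, 0.1544, 0.1116]
ee_rot: [0.992, 0.124, -0.002, 0.001]
ft_force: [-0.7, -0.6, -1.5]
gripper_width: 0.0613
```

Run:
```python
from h import *
cp=arm.camera_params('wrist');im=save('wrist','w8.png')
o=arm.observe();print(o['position'],o['ee_rot'],o['gripper_width'],o['ft_force'],o['time_s'])
print(proj(cp,[[.4848,.1547,.086],o['position']+[0,0,.0174]]))
save('scene','s8.png')
cv2.imwrite('pics/w8c.png',cv2.resize(im[240:400,230:430,::-1],(0,0),fx=4,fy=3.75,interpolation=2))
```

```text
[0.48401689 0.15335496 0.11243572] [ 0.99238796  0.12313867 -0.00138546  0.00104425] 0.06126090306920843 [-0.08764057 -0.42582942 -2.07410159] 6.875
[[324.21322397 284.42011615]
 [326.4222299  335.33948269]]
```

View pics/w8c.png

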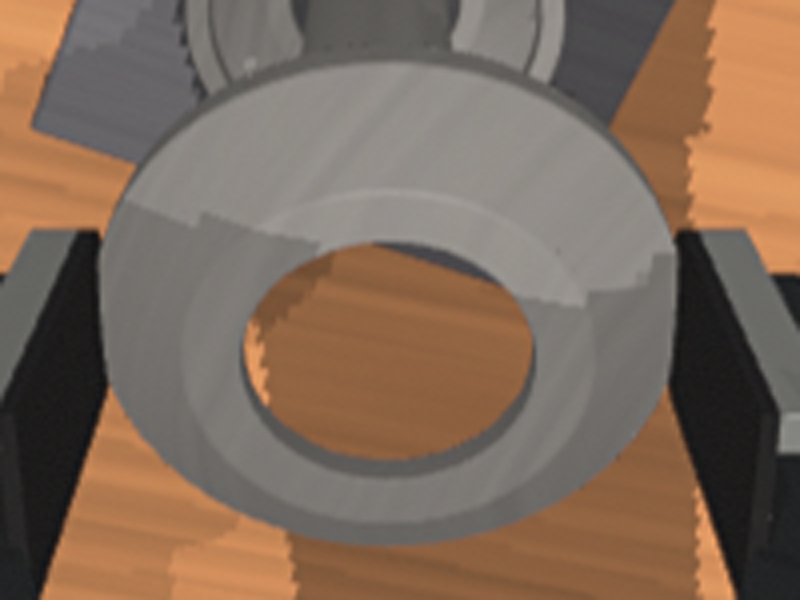

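Call:
{"api": "move_arm", "payload": {"series": [{"slide": [0.1, 0.1, -1], "rotation": [0, 0, 0]}, {"slide": [0, 0, -1], "rotation": [0, 0, 0]}, {"slide": [0, 0, -1], "rotation": [0, 0, 0]}, {"slide": [0, 0, 0], "rotation": [0, 0, 0]}]}}

```text
time_s: 7.42
position: [0.4852, 0.1557, 0.0824]
ee_rot: [0.992, 0.124, -0.001, 0.0]
ft_force: [-0.1, 0.4, -1.9]
gripper_width: 0.0615
```

Run:
```python
from h import *
cp=arm.camera_params('wrist');im=save('wrist','w9.png')
o=arm.observe();print(o['position'],o['ee_rot'],o['gripper_width'],o['ft_force'],o['time_s'])
cv2.imwrite('pics/w9c.png',cv2.resize(im[240:400,230:430,::-1],(0,0),fx=4,fy=3.75,interpolation=2))
print(proj(cp,[[.4848,.1547,.086],o['position']+[0,0,.0174]]))
```

```text
[0.48548463 0.15586768 0.08283739] [ 9.92333215e-01  1.23589975e-01 -5.15863840e-04  2.06055326e-04] 0.0614251732850058 [ 0.17160986 -0.69599359 -1.54177503] 7.475
[[325.718442   318.10778744]
 [323.25470564 334.81953638]]
```

View pics/w9c.png

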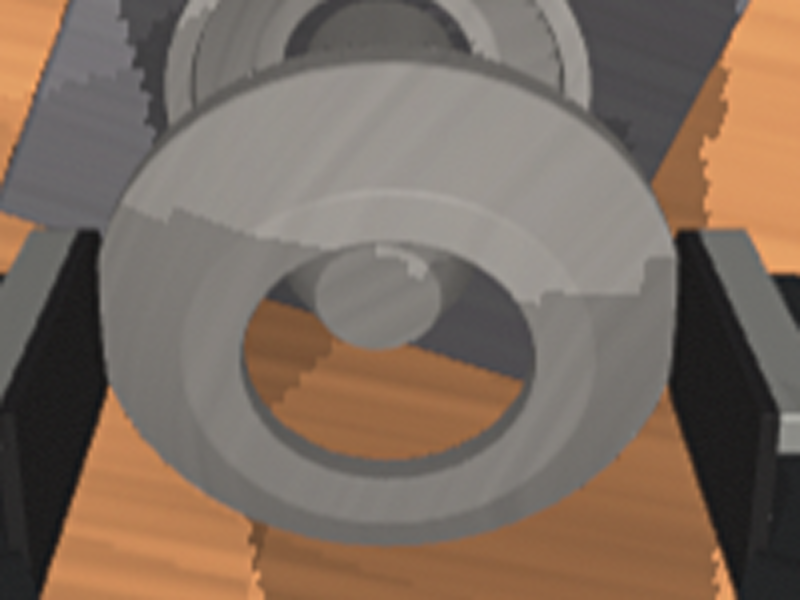

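Run:
```python
from h import *
cp=arm.camera_params('wrist');o=arm.observe()
print(o['position'],back(cp,(324.3,318.5),.086),back(cp,(326.8,334.5),o['position'][2]+.0174))
```

```text
[0.48548463 0.15586768 0.08283739] [0.48450293 0.15537286 0.086     ] [0.48599062 0.15461953 0.10023739]
```

Call:
{"api": "move_arm", "payload": {"series": [{"slide": [-0.1, 0, -0.8], "rotation": [0, 0, 0]}, {"slide": [0, 0, -1], "rotation": [0, 0, 0]}, {"slide": [0, 0, -1], "rotation": [0, 0, 0]}, {"slide": [0, 0, -1], "rotation": [0, 0, 0]}, {"slide": [0, 0, -1], "rotation": [0, 0, 0]}, {"slide": [0, 0, 0], "rotation": [0, 0, 0]}]}}

```text
time_s: 8.22
position: [0.4843, 0.1559, 0.0344]
ee_rot: [0.992, 0.124, -0.001, 0.0]
ft_force: [0.6, -0.1, -2.0]
gripper_width: 0.0617
```

Run:
```python
from h import *
cp=arm.camera_params('wrist');im=save('wrist','w10.png')
o=arm.observe();print(o['position'],o['ee_rot'],o['gripper_width'],o['ft_force'],o['time_s'])
cv2.imwrite('pics/w10c.png',cv2.resize(im[240:400,230:430,::-1],(0,0),fx=4,fy=3.75,interpolation=2))
```

```text
[0.48456271 0.15596344 0.03489629] [ 9.92330755e-01  1.23610204e-01 -3.96060590e-04  1.84157162e-04] 0.061079672340579365 [-0.07696615  0.04922326 -2.01287333] 8.275
```

View pics/w10c.png

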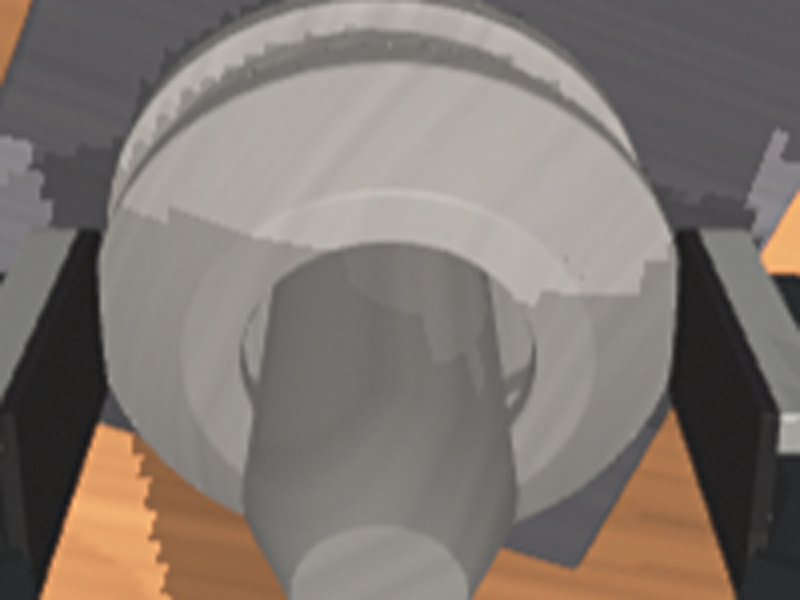

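Call:
{"api": "move_arm", "payload": {"series": [{"slide": [0, 0.05, -0.5], "rotation": [0, 0, 0]}, {"slide": [0, 0, -0.4], "rotation": [0, 0, 0]}, {"slide": [0, 0, -0.1], "rotation": [0, 0, 0]}, {"slide": [0, 0, 0], "rotation": [0, 0, 0]}]}}

```text
time_s: 8.78
position: [0.4848, 0.1566, 0.0253]
ee_rot: [0.992, 0.124, -0.0, 0.0]
ft_force: [-0.4, -0.5, -1.5]
gripper_width: 0.0615
```

Call:
{"api": "move_arm", "payload": {"series": [{"slide": [0, 0, -0.1], "rotation": [0, 0, 0]}, {"slide": [0, 0, 0], "rotation": [0, 0, 0]}]}}

```text
time_s: 9.02
position: [0.485, 0.1565, 0.0248]
ee_rot: [0.992, 0.124, 0.0, 0.0]
ft_force: [-0.3, -0.5, 3.1]
gripper_width: 0.0617
```

Call:
{"api": "move_arm", "payload": {"series": [{"slide": [0, 0, 0], "rotation": [0, 0, 0]}, {"slide": [0, 0, 0], "rotation": [0, 0, 0]}, {"slide": [0, 0, 0], "rotation": [0, 0, 0]}], "fingers": -0.75}}

```text
time_s: 9.4
position: [0.4849, 0.1566, 0.0243]
ee_rot: [0.992, 0.124, 0.0, 0.0]
ft_force: [0.2, -0.6, -1.2]
gripper_width: 0.075
```

Run:
```python
from h import *
cp=arm.camera_params('wrist');im=save('wrist','w11.png')
o=arm.observe();print(o['position'],o['ee_rot'],o['gripper_width'],o['ft_force'],o['time_s'])
```

```text
[0.48481827 0.15659323 0.02424513] [ 9.92333717e-01  1.23587191e-01 -2.38280417e-05  2.48396950e-05] 0.0747347798235745 [ 0.03995954 -0.43631579 -0.14221739] 9.45
```

View pics/w11.png

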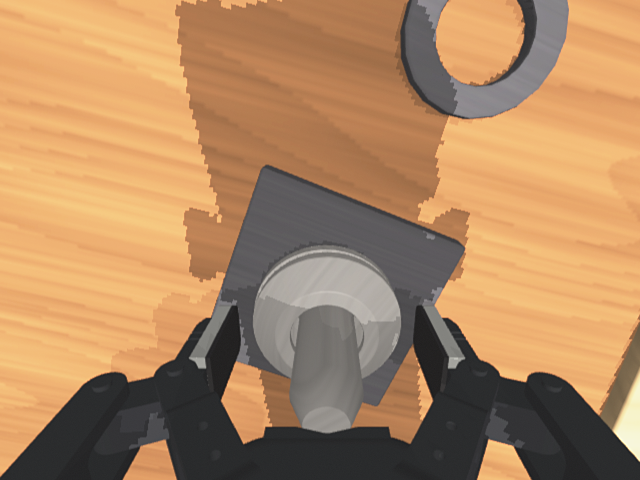

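Call:
{"api": "move_arm", "payload": {"series": [{"slide": [0, 0, 1], "rotation": [0, 0, 0]}, {"slide": [0, 0, 2], "rotation": [0, 0, 0]}, {"slide": [0, 0, 3], "rotation": [0, 0, 0]}, {"slide": [0, 0, 4], "rotation": [0, 0, 0]}, {"slide": [0, 0, 3.5], "rotation": [0, 0, 0]}, {"slide": [0, -2, 0], "rotation": [0, 0, 0]}, {"slide": [0.3, -4, 0], "rotation": [0, 0, 0]}, {"slide": [0.5, -4, 0], "rotation": [0, 0, 0]}]}}

```text
time_s: 10.45
position: [0.4927, 0.0557, 0.1601]
ee_rot: [0.992, 0.124, 0.0, 0.0]
ft_force: [0.3, -0.4, 0.4]
gripper_width: 0.0747
```

Call:
{"api": "move_arm", "payload": {"series": [{"slide": [0.5, -4, 0], "rotation": [0, 0, 0]}, {"slide": [0.5, -4, 0], "rotation": [0, 0, 0]}, {"slide": [0.5, -4, 0], "rotation": [0, 0, 0]}, {"slide": [0.5, -4, 0], "rotation": [0, 0, 0]}, {"slide": [0.5, -4, 0], "rotation": [0, 0, 0]}, {"slide": [0.5, -4, 0], "rotation": [0, 0, 0]}, {"slide": [0.4, -4, -1], "rotation": [0, 0, 0]}, {"slide": [0.4, -4, -2], "rotation": [0, 0, 0]}]}}

```text
time_s: 11.45
position: [0.5315, -0.2651, 0.1304]
ee_rot: [0.992, 0.124, 0.001, 0.001]
ft_force: [1.2, -0.1, -0.1]
gripper_width: 0.0749
```

Call:
{"api": "move_arm", "payload": {"series": [{"slide": [0, -2, -3], "rotation": [0, 0, 0]}, {"slide": [0, 0, -2.5], "rotation": [0, 0, 0]}, {"slide": [0, 0, 0], "rotation": [0, 0, 0]}, {"slide": [0, 0, 0], "rotation": [0, 0, 0]}]}}

```text
time_s: 11.95
position: [0.5315, -0.2832, 0.0755]
ee_rot: [0.992, 0.124, 0.001, 0.0]
ft_force: [-0.1, -0.5, -0.1]
gripper_width: 0.0748
```

Run:
```python
from h import *
cp=arm.camera_params('wrist');im=save('wrist','w12.png')
o=arm.observe();print(o['position'],o['ee_rot'],o['gripper_width'],o['ft_force'],o['time_s'],o['joint_pos'].round(2))
np.savez('w12.npz',p=cp['position'],q=cp['orientation'],K=cp['K'])
```

```text
[ 0.53176876 -0.28325963  0.07578976] [9.92287681e-01 1.23951455e-01 9.72402175e-04 4.98701592e-04] 0.07476717228196114 [ 0.37568618 -0.92177295  0.46062126] 12.0 [ 0.51  0.87 -0.18  1.75  0.27  0.54 -1.16]
```

View pics/w12.png

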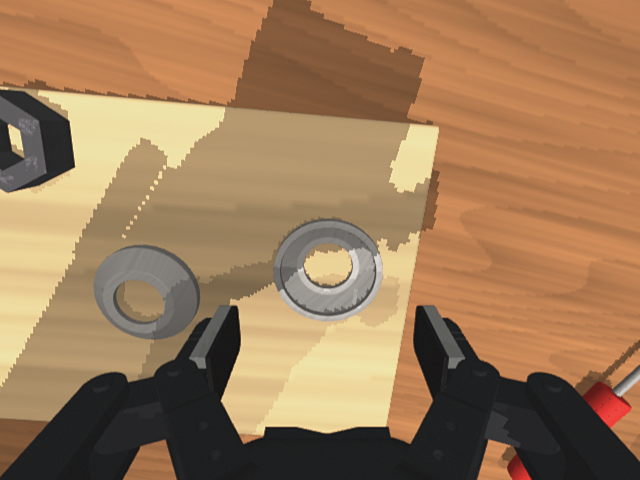

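Run:
```python
from h import *
d=np.load('w12.npz');cp=dict(position=d['p'],orientation=d['q'],K=d['K'])
print(back(cp,(328,270),.027),back(cp,(327,267),.012))
```

```text
[ 0.53177892 -0.28527272  0.027     ] [ 0.52727292 -0.28584943  0.012     ]
```

Call:
{"api": "move_arm", "payload": {"series": [{"slide": [-0.05, -0.05, -2], "rotation": [0, 0, 0]}, {"slide": [0, 0, -2], "rotation": [0, 0, 0]}, {"slide": [0, 0, -1.2], "rotation": [0, 0, 0]}, {"slide": [0, 0, 0], "rotation": [0, 0, 0]}]}}

```text
time_s: 12.5
position: [0.5298, -0.2835, 0.0214]
ee_rot: [0.992, 0.124, -0.001, -0.0]
ft_force: [0.1, 0.2, -0.5]
gripper_width: 0.0748
```

Call:
{"api": "move_arm", "payload": {"series": [{"slide": [0.1, -0.1, -0.4], "rotation": [0, 0, 0]}, {"slide": [0, 0, -0.4], "rotation": [0, 0, 0]}, {"slide": [0, 0, 0], "rotation": [0, 0, 0]}]}}

```text
time_s: 12.88
position: [0.5312, -0.2849, 0.0142]
ee_rot: [0.992, 0.124, -0.0, 0.0]
ft_force: [-0.4, 0.3, -0.5]
gripper_width: 0.0745
```

Run:
```python
from h import *
cp=arm.camera_params('wrist');im=save('wrist','w13.png')
o=arm.observe();print(o['position'],o['gripper_width'],o['ft_force'],o['time_s'])
cv2.imwrite('pics/w13c.png',cv2.resize(im[220:420,180:480,::-1],(0,0),fx=2.6,fy=2.6,interpolation=2))
print(proj(cp,o['position']+[0,0,.0145]))
```

```text
[ 0.53133901 -0.2849303   0.0143694 ] 0.07484819693574758 [-0.11178675 -0.11070052 -0.03598168] 12.925
[[323.56780261 330.80427826]]
```

View pics/w13c.png

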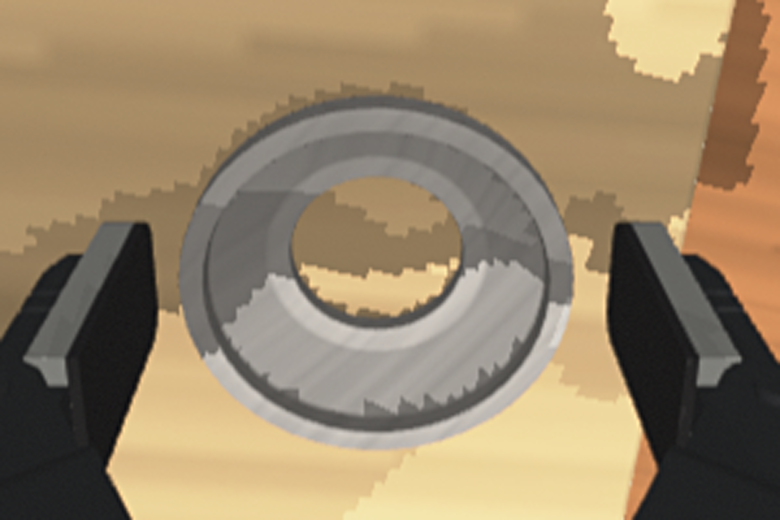

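Call:
{"api": "move_arm", "payload": {"series": [{"slide": [0, 0, 0], "rotation": [0, 0, 0]}, {"slide": [0, 0, 0], "rotation": [0, 0, 0]}, {"slide": [0, 0, 0], "rotation": [0, 0, 0]}, {"slide": [0, 0, 0], "rotation": [0, 0, 0]}], "fingers": 1}}

```text
time_s: 13.42
position: [0.5314, -0.2849, 0.0154]
ee_rot: [0.992, 0.123, 0.0, 0.0]
ft_force: [-1.3, 0.7, 7.2]
gripper_width: 0.0619
```

Call:
{"api": "move_arm", "payload": {"series": [{"slide": [0, 0, 0.5], "rotation": [0, 0, 0]}, {"slide": [0, 0, 1.5], "rotation": [0, 0, 0]}, {"slide": [0, 0, 3], "rotation": [0, 0, 0]}, {"slide": [0, 0, 4], "rotation": [0, 0, 0]}, {"slide": [0, 0, 4], "rotation": [0, 0, 0]}, {"slide": [0, 0, 1.5], "rotation": [0, 0, 0]}, {"slide": [0, 0, 0], "rotation": [0, 0, 0]}]}}

```text
time_s: 14.3
position: [0.5317, -0.2852, 0.1602]
ee_rot: [0.992, 0.123, 0.001, 0.001]
ft_force: [0.2, 0.2, -1.2]
gripper_width: 0.062
```

Run:
```python
from h import *
cp=arm.camera_params('wrist');im=save('wrist','w14.png')
o=arm.observe();print(o['position'],o['gripper_width'],o['ft_force'],o['time_s'])
cv2.imwrite('pics/w14c.png',cv2.resize(im[220:420,180:480,::-1],(0,0),fx=2.6,fy=2.6,interpolation=2))
print(proj(cp,o['position']+[0,0,.0126]))
```

```text
[ 0.53079711 -0.28482364  0.15887057] 0.061963958081960695 [ 0.06634108  0.43645703 -1.91596161] 14.35
[[322.29443064 328.03995953]]
```

View pics/w14c.png

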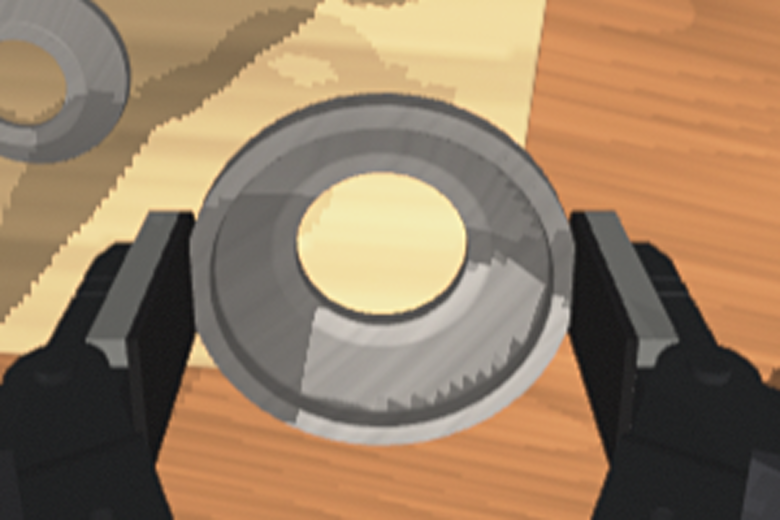

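Call:
{"api": "move_arm", "payload": {"series": [{"slide": [-0.3, 2.5, 0], "rotation": [0, 0, 0]}, {"slide": [-0.4, 4, 0], "rotation": [0, 0, 0]}, {"slide": [-0.4, 4, 0], "rotation": [0, 0, 0]}, {"slide": [-0.4, 4, 0], "rotation": [0, 0, 0]}, {"slide": [-0.4, 4, 0], "rotation": [0, 0, 0]}, {"slide": [-0.4, 4, 0], "rotation": [0, 0, 0]}, {"slide": [-0.4, 4, 0], "rotation": [0, 0, 0]}, {"slide": [-0.4, 4, 0], "rotation": [0, 0, 0]}]}}

```text
time_s: 15.35
position: [0.4989, 0.0212, 0.1577]
ee_rot: [0.992, 0.124, -0.002, 0.0]
ft_force: [0.2, 0.5, -0.7]
gripper_width: 0.0616
```

Call:
{"api": "move_arm", "payload": {"series": [{"slide": [-0.4, 4, 0], "rotation": [0, 0, 0]}, {"slide": [-0.4, 4, 0], "rotation": [0, 0, 0]}, {"slide": [-0.4, 3.5, -1], "rotation": [0, 0, 0]}, {"slide": [-0.3, 2, -2], "rotation": [0, 0, 0]}, {"slide": [0, 0, -2], "rotation": [0, 0, 0]}, {"slide": [0, 0, -1], "rotation": [0, 0, 0]}, {"slide": [0, 0, 0], "rotation": [0, 0, 0]}, {"slide": [0, 0, 0], "rotation": [0, 0, 0]}]}}

```text
time_s: 16.35
position: [0.4856, 0.1547, 0.0995]
ee_rot: [0.992, 0.123, 0.0, 0.0]
ft_force: [1.1, 0.3, -1.4]
gripper_width: 0.0616
```

Run:
```python
from h import *
cp=arm.camera_params('wrist');o=arm.observe();im=save('wrist','w15.png')
print(o['position'],o['gripper_width'],o['ft_force'],o['time_s'])
cv2.imwrite('pics/w15c.png',cv2.resize(im[220:420,180:480,::-1],(0,0),fx=2.6,fy=2.6,interpolation=2))
print(proj(cp,[o['position']+[0,0,.0126],[.4846,.155,.086]]))
np.savez('w15.npz',p=cp['position'],q=cp['orientation'],K=cp['K'])
```

```text
[0.48560207 0.15468502 0.09953165] 0.0616341056671967 [ 1.12460189  0.26411059 -1.35002695] 16.35
[[323.55738869 328.24155624]
 [322.85160463 299.99543318]]
```

View pics/w15c.png

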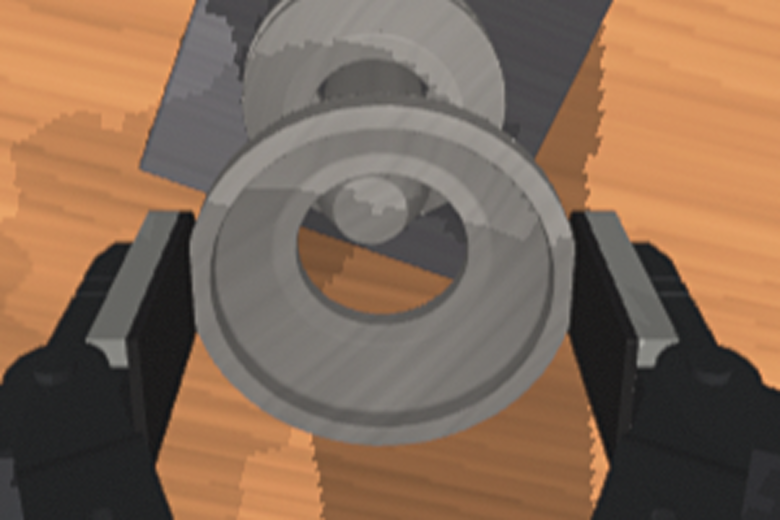

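Run:
```python
from h import *
d=np.load('w15.npz');cp=dict(position=d['p'],orientation=d['q'],K=d['K'])
A=lambda x,y:((x+.5)/2.6+180-.5,(y+.5)/2.6+220-.5)
print(back(cp,A(370,210),.086),back(cp,A(382,274),.0995+.0116),back(cp,A(382.5,243),.0995-.003))
```

```text
[0.48425169 0.15534072 0.086     ] [0.48675503 0.15366099 0.1111    ] [0.48398184 0.1528657  0.0965    ]
```

Call:
{"api": "move_arm", "payload": {"series": [{"slide": [-0.1, 0.2, -0.3], "rotation": [0, 0, 0]}, {"slide": [0, 0, -1], "rotation": [0, 0, 0]}, {"slide": [0, 0, -1], "rotation": [0, 0, 0]}, {"slide": [0, 0, -1], "rotation": [0, 0, 0]}, {"slide": [0, 0, -1], "rotation": [0, 0, 0]}, {"slide": [0, 0, 0], "rotation": [0, 0, 0]}]}}

```text
time_s: 17.15
position: [0.4837, 0.1569, 0.0553]
ee_rot: [0.992, 0.124, -0.001, 0.0]
ft_force: [1.0, -0.4, -1.3]
gripper_width: 0.0617
```

Run:
```python
from h import *
cp=arm.camera_params('wrist');o=arm.observe();im=save('wrist','w16.png')
print(o['position'],o['gripper_width'],o['ft_force'],o['time_s'])
cv2.imwrite('pics/w16c.png',cv2.resize(im[220:420,180:480,::-1],(0,0),fx=2.6,fy=2.6,interpolation=2))
```

```text
[0.48369609 0.15685081 0.05532045] 0.06167704578165471 [ 0.98917225 -0.44605737 -1.34216719] 17.15
```

View pics/w16c.png

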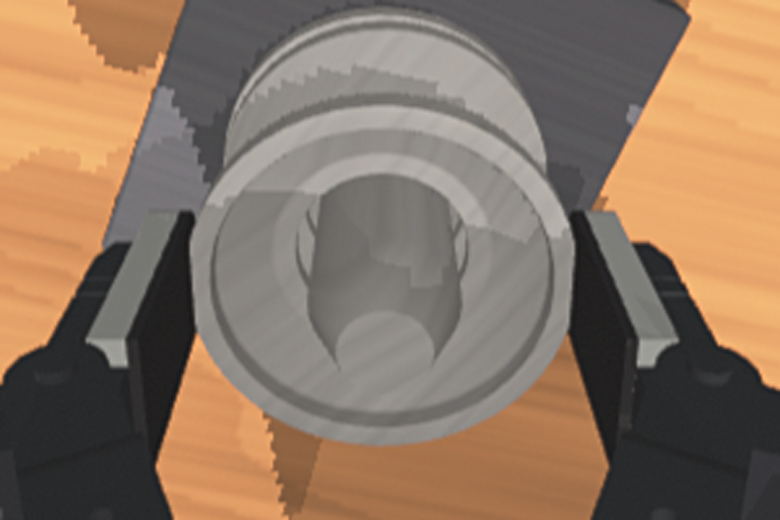

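Call:
{"api": "move_arm", "payload": {"series": [{"slide": [0.05, 0, -0.5], "rotation": [0, 0, 0]}, {"slide": [0, 0, -0.4], "rotation": [0, 0, 0]}, {"slide": [0, 0, 0], "rotation": [0, 0, 0]}, {"slide": [0, 0, 0], "rotation": [0, 0, 0]}]}}

```text
time_s: 17.7
position: [0.4849, 0.1571, 0.0474]
ee_rot: [0.992, 0.124, 0.0, 0.0]
ft_force: [-0.1, -0.5, -1.0]
gripper_width: 0.062
```

Call:
{"api": "move_arm", "payload": {"series": [{"slide": [0, 0, -0.1], "rotation": [0, 0, 0]}, {"slide": [0, 0, 0], "rotation": [0, 0, 0]}]}}

```text
time_s: 17.95
position: [0.4848, 0.1571, 0.0463]
ee_rot: [0.992, 0.124, 0.0, 0.0]
ft_force: [-0.8, 0.2, -1.8]
gripper_width: 0.0616
```

Call:
{"api": "move_arm", "payload": {"series": [{"slide": [0, 0, -0.1], "rotation": [0, 0, 0]}, {"slide": [0, 0, 0], "rotation": [0, 0, 0]}]}}

```text
time_s: 18.2
position: [0.4849, 0.1571, 0.0455]
ee_rot: [0.992, 0.124, 0.0, -0.0]
ft_force: [0.2, -0.1, 1.7]
gripper_width: 0.0619
```

Contact at 45.5 mm, as predicted (45.4). Release.

Call:
{"api": "move_arm", "payload": {"series": [{"slide": [0, 0, 0], "rotation": [0, 0, 0]}, {"slide": [0, 0, 0], "rotation": [0, 0, 0]}, {"slide": [0, 0, 0], "rotation": [0, 0, 0]}], "fingers": -0.75}}

```text
time_s: 18.58
position: [0.4849, 0.1571, 0.0453]
ee_rot: [0.992, 0.124, 0.0, 0.0]
ft_force: [0.8, 0.2, -0.6]
gripper_width: 0.0747
```

Run:
```python
from h import *
cp=arm.camera_params('wrist');o=arm.observe();im=save('wrist','w17.png')
print(o['position'],o['gripper_width'],o['ft_force'],o['time_s'])
cv2.imwrite('pics/w17c.png',cv2.resize(im[220:420,180:480,::-1],(0,0),fx=2.6,fy=2.6,interpolation=2))
```

```text
[0.48486713 0.15707575 0.04534575] 0.07467726552786706 [ 0.76882765  0.24100646 -0.57379357] 18.575
```

View pics/w17c.png

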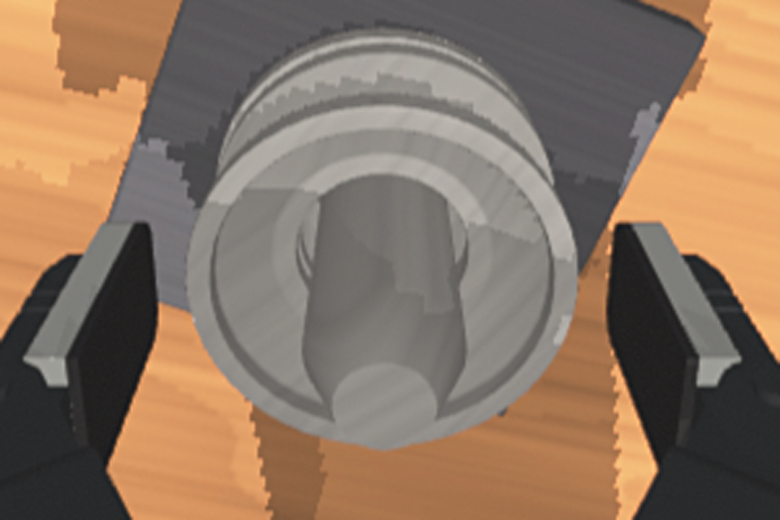

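Call:
{"api": "move_arm", "payload": {"series": [{"slide": [0, 0, 1], "rotation": [0, 0, 0]}, {"slide": [0, 0, 2], "rotation": [0, 0, 0]}, {"slide": [0, 0, 3], "rotation": [0, 0, 0]}, {"slide": [0, 0, 4], "rotation": [0, 0, 0]}, {"slide": [0, 0, 1.5], "rotation": [0, 0, 0]}, {"slide": [0, -2, 0], "rotation": [0, 0, 0]}, {"slide": [0, -4, 0], "rotation": [0, 0, 0]}, {"slide": [0, -4, 0], "rotation": [0, 0, 0]}]}}

```text
time_s: 19.62
position: [0.4848, 0.0562, 0.161]
ee_rot: [0.992, 0.124, 0.0, 0.0]
ft_force: [0.3, 0.5, -0.9]
gripper_width: 0.0746
```

Call:
{"api": "move_arm", "payload": {"series": [{"slide": [0, -4, 0], "rotation": [0, 0, 0]}, {"slide": [0, -4, 0], "rotation": [0, 0, 0]}, {"slide": [0, -4, 0], "rotation": [0, 0, 0]}, {"slide": [0, -4, 0], "rotation": [0, 0, 0]}, {"slide": [0, -4, -2], "rotation": [0, 0, 0]}, {"slide": [0, -3.7, -4], "rotation": [0, 0, 0]}, {"slide": [0, 0, -4], "rotation": [0, 0, 0]}, {"slide": [0, 0, 0], "rotation": [0, 0, 0]}]}}

```text
time_s: 20.62
position: [0.4828, -0.1797, 0.0588]
ee_rot: [0.992, 0.123, -0.002, -0.001]
ft_force: [0.1, 0.1, -0.6]
gripper_width: 0.0746
```

Run:
```python
from h import *
cp=arm.camera_params('wrist');o=arm.observe();im=save('wrist','w18.png')
print(o['position'],o['gripper_width'],o['ft_force'],o['time_s'])
np.savez('w18.npz',p=cp['position'],q=cp['orientation'],K=cp['K'])
```

```text
[ 0.48284221 -0.17967926  0.05878417] 0.07460060939052826 [ 0.06217715  0.14486235 -0.60376797] 20.625
```

View pics/w18.png

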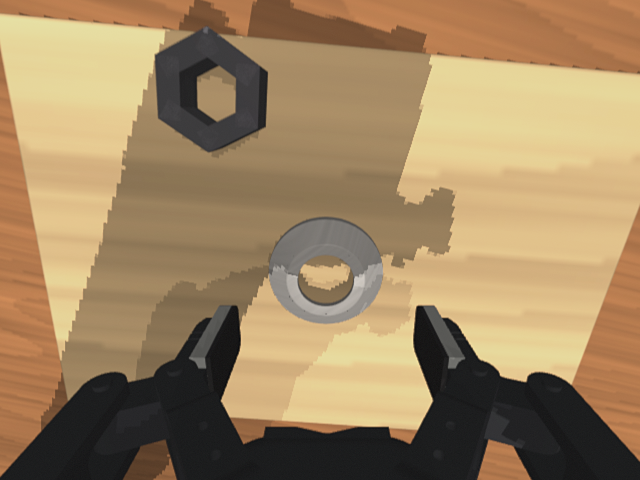

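Call:
{"api": "move_arm", "payload": {"series": [{"slide": [0, 0, -1.5], "rotation": [0, 0, 0]}, {"slide": [0, 0, -1.5], "rotation": [0, 0, 0]}, {"slide": [0, 0, -1], "rotation": [0, 0, 0]}, {"slide": [0, 0, -0.4], "rotation": [0, 0, 0]}, {"slide": [0, 0, 0], "rotation": [0, 0, 0]}, {"slide": [0, 0, 0], "rotation": [0, 0, 0]}]}}

```text
time_s: 21.42
position: [0.485, -0.1801, 0.0166]
ee_rot: [0.992, 0.124, 0.0, 0.0]
ft_force: [0.8, -0.1, -1.1]
gripper_width: 0.0749
```

Run:
```python
from h import *
cp=arm.camera_params('wrist');o=arm.observe();im=save('wrist','w19.png')
print(o['position'],o['gripper_width'],o['ft_force'],o['time_s'])
print(proj(cp,[o['position']*[1,1,0]+[0,0,.027]]))
cv2.imwrite('pics/w19c.png',cv2.resize(im[220:420,180:480,::-1],(0,0),fx=2.6,fy=2.6,interpolation=2))
```

```text
[ 0.48498322 -0.18005033  0.01656253] 0.0749036173720547 [ 0.8157255  -0.143858   -1.12435037] 21.425
[[323.67399684 325.46152804]]
```

View pics/w19c.png

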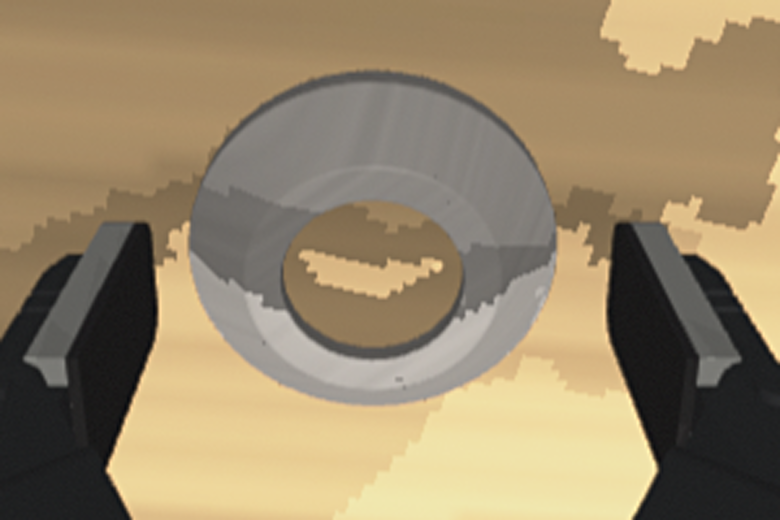

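Call:
{"api": "move_arm", "payload": {"series": [{"slide": [0, 0, -0.4], "rotation": [0, 0, 0]}, {"slide": [0, 0, -0.4], "rotation": [0, 0, 0]}, {"slide": [0, 0, 0], "rotation": [0, 0, 0]}]}}

```text
time_s: 21.85
position: [0.4846, -0.1799, 0.008]
ee_rot: [0.992, 0.124, -0.0, -0.0]
ft_force: [-0.9, -0.3, 0.5]
gripper_width: 0.0752
```

Call:
{"api": "move_arm", "payload": {"series": [{"slide": [0, 0, 0], "rotation": [0, 0, 0]}, {"slide": [0, 0, 0], "rotation": [0, 0, 0]}, {"slide": [0, 0, 0], "rotation": [0, 0, 0]}, {"slide": [0, 0, 0], "rotation": [0, 0, 0]}], "fingers": 1}}

```text
time_s: 22.35
position: [0.4847, -0.1798, 0.0095]
ee_rot: [0.992, 0.124, 0.0, 0.0]
ft_force: [-1.5, 0.8, 11.9]
gripper_width: 0.0616
```

Call:
{"api": "move_arm", "payload": {"series": [{"slide": [0, 0, 0.5], "rotation": [0, 0, 0]}, {"slide": [0, 0, 1.5], "rotation": [0, 0, 0]}, {"slide": [0, 0, 3], "rotation": [0, 0, 0]}, {"slide": [0, 0, 4], "rotation": [0, 0, 0]}, {"slide": [0, 0, 4], "rotation": [0, 0, 0]}, {"slide": [0, 0, 2], "rotation": [0, 0, 0]}, {"slide": [0, 0, 0], "rotation": [0, 0, 0]}, {"slide": [0, 0, 0], "rotation": [0, 0, 0]}]}}

```text
time_s: 23.35
position: [0.4841, -0.1799, 0.1578]
ee_rot: [0.992, 0.124, -0.001, -0.0]
ft_force: [-0.3, -0.6, -1.5]
gripper_width: 0.0614
```

Run:
```python
from h import *
cp=arm.camera_params('wrist');o=arm.observe();im=save('wrist','w20.png')
print(o['position'],o['gripper_width'],o['ft_force'],o['time_s'])
```

```text
[ 0.48410021 -0.17989644  0.15782431] 0.06142990954444492 [-0.31924133 -0.55532259 -1.52316958] 23.35
```

View pics/w20.png

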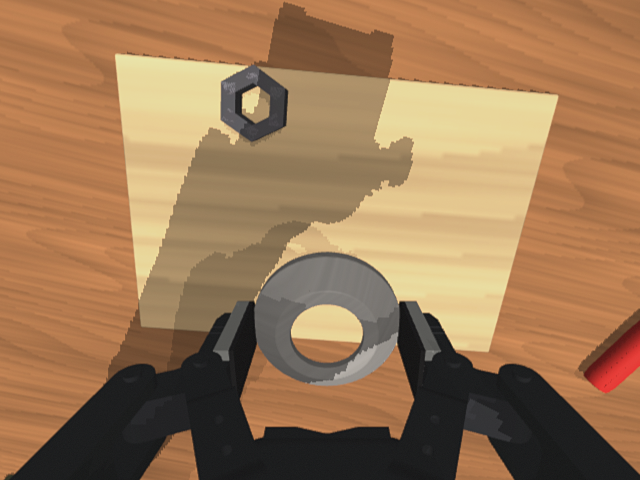

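Call:
{"api": "move_arm", "payload": {"series": [{"slide": [0, 2.5, 0], "rotation": [0, 0, 0]}, {"slide": [0, 4, 0], "rotation": [0, 0, 0]}, {"slide": [0, 4, 0], "rotation": [0, 0, 0]}, {"slide": [0, 4, 0], "rotation": [0, 0, 0]}, {"slide": [0, 4, 0], "rotation": [0, 0, 0]}, {"slide": [0, 4, 0], "rotation": [0, 0, 0]}, {"slide": [0, 4, 0], "rotation": [0, 0, 0]}, {"slide": [0, 4, 0], "rotation": [0, 0, 0]}]}}

```text
time_s: 24.4
position: [0.484, 0.1262, 0.1572]
ee_rot: [0.992, 0.124, -0.001, 0.0]
ft_force: [0.7, -0.1, -1.2]
gripper_width: 0.0619
```

Call:
{"api": "move_arm", "payload": {"series": [{"slide": [0, 2, -1], "rotation": [0, 0, 0]}, {"slide": [0, 1.2, -2], "rotation": [0, 0, 0]}, {"slide": [0, 0, -2], "rotation": [0, 0, 0]}, {"slide": [0, 0, -1.5], "rotation": [0, 0, 0]}, {"slide": [0, 0, 0], "rotation": [0, 0, 0]}, {"slide": [0, 0, 0], "rotation": [0, 0, 0]}]}}

```text
time_s: 25.15
position: [0.485, 0.1569, 0.0935]
ee_rot: [0.992, 0.123, 0.0, 0.0]
ft_force: [-0.9, -0.1, -1.3]
gripper_width: 0.0616
```

Run:
```python
from h import *
cp=arm.camera_params('wrist');o=arm.observe();im=save('wrist','w21.png')
print(o['position'],o['gripper_width'],o['ft_force'],o['time_s'])
cv2.imwrite('pics/w21c.png',cv2.resize(im[220:420,180:480,::-1],(0,0),fx=2.6,fy=2.6,interpolation=2))
np.savez('w21.npz',p=cp['position'],q=cp['orientation'],K=cp['K'])
```

```text
[0.48502523 0.15686558 0.09348509] 0.06159176959410299 [-0.86898059 -0.10182206 -1.29873721] 25.15
```

View pics/w21c.png

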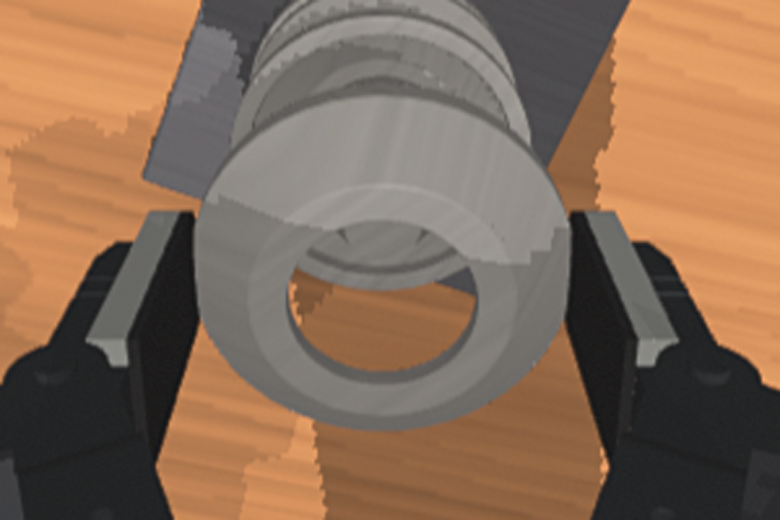

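Call:
{"api": "move_arm", "payload": {"series": [{"slide": [0, 0, -1], "rotation": [0, 0, 0]}, {"slide": [0, 0, -1], "rotation": [0, 0, 0]}, {"slide": [0, 0, -1], "rotation": [0, 0, 0]}, {"slide": [0, 0, 0], "rotation": [0, 0, 0]}]}}

```text
time_s: 25.7
position: [0.4841, 0.1568, 0.0623]
ee_rot: [0.992, 0.124, -0.001, 0.0]
ft_force: [-0.2, -0.9, -0.6]
gripper_width: 0.062
```

Run:
```python
from h import *
cp=arm.camera_params('wrist');o=arm.observe();im=save('wrist','w22.png')
print(o['position'],o['gripper_width'],o['ft_force'],o['time_s'])
cv2.imwrite('pics/w22c.png',cv2.resize(im[220:420,180:480,::-1],(0,0),fx=2.6,fy=2.6,interpolation=2))
```

```text
[0.48411905 0.15684609 0.06230469] 0.061951252019126705 [-0.23157748 -0.88784011 -0.63636276] 25.7
```

View pics/w22c.png

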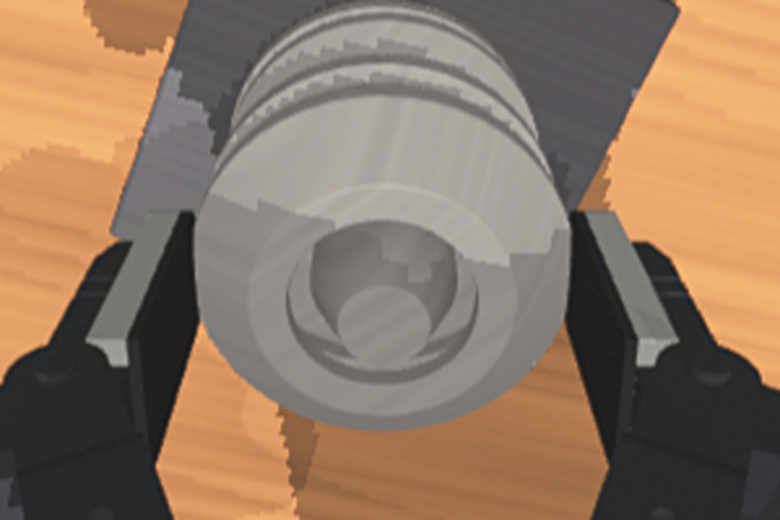

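The post is centred in the hole (about 384 against 382). Going on down.

Call:
{"api": "move_arm", "payload": {"series": [{"slide": [0, 0, -0.4], "rotation": [0, 0, 0]}, {"slide": [0, 0, -0.3], "rotation": [0, 0, 0]}, {"slide": [0, 0, 0], "rotation": [0, 0, 0]}, {"slide": [0, 0, 0], "rotation": [0, 0, 0]}]}}

```text
time_s: 26.25
position: [0.4849, 0.1571, 0.0564]
ee_rot: [0.992, 0.124, 0.0, 0.0]
ft_force: [0.5, -0.1, -1.3]
gripper_width: 0.062
```

Call:
{"api": "move_arm", "payload": {"series": [{"slide": [0, 0, -0.1], "rotation": [0, 0, 0]}, {"slide": [0, 0, 0], "rotation": [0, 0, 0]}]}}

```text
time_s: 26.5
position: [0.4848, 0.1571, 0.0553]
ee_rot: [0.992, 0.124, 0.0, 0.0]
ft_force: [-0.3, 0.2, -2.8]
gripper_width: 0.0613
```

Call:
{"api": "move_arm", "payload": {"series": [{"slide": [0, 0, -0.1], "rotation": [0, 0, 0]}, {"slide": [0, 0, 0], "rotation": [0, 0, 0]}]}}

```text
time_s: 26.75
position: [0.4849, 0.1571, 0.0546]
ee_rot: [0.992, 0.124, 0.0, 0.0]
ft_force: [-1.0, -0.5, 3.9]
gripper_width: 0.0617
```

Contact at 54.6 mm, against 54.5 to 54.9 expected. I'll release and back off upward.

Call:
{"api": "move_arm", "payload": {"series": [{"slide": [0, 0, 0], "rotation": [0, 0, 0]}, {"slide": [0, 0, 0], "rotation": [0, 0, 0]}, {"slide": [0, 0, 0], "rotation": [0, 0, 0]}], "fingers": -0.75}}

```text
time_s: 27.12
position: [0.4848, 0.1571, 0.0542]
ee_rot: [0.992, 0.124, -0.0, 0.0]
ft_force: [0.6, 0.2, -0.5]
gripper_width: 0.0746
```

Call:
{"api": "move_arm", "payload": {"series": [{"slide": [0, 0, 1], "rotation": [0, 0, 0]}, {"slide": [0, 0, 2], "rotation": [0, 0, 0]}, {"slide": [0, 0, 3], "rotation": [0, 0, 0]}, {"slide": [0, 0, 4], "rotation": [0, 0, 0]}, {"slide": [0, -2, 2], "rotation": [0, 0, 0]}, {"slide": [0, -4, 0], "rotation": [0, 0, 0]}, {"slide": [0, -4, 0], "rotation": [0, 0, 0]}, {"slide": [0, -4, 0], "rotation": [0, 0, 0]}]}}

```text
time_s: 28.12
position: [0.4848, 0.0158, 0.1751]
ee_rot: [0.992, 0.124, 0.0, 0.0]
ft_force: [1.1, -0.4, 0.1]
gripper_width: 0.0745
```

Call:
{"api": "move_arm", "payload": {"series": [{"slide": [0, -4, -2], "rotation": [0, 0, 0]}, {"slide": [0, -2, -3], "rotation": [0, 0, 0]}, {"slide": [0, 0, -2], "rotation": [0, 0, 0]}, {"slide": [0, 0, 0], "rotation": [0, 0, 0]}, {"slide": [0, 0, 0], "rotation": [0, 0, 0]}]}}

```text
time_s: 28.75
position: [0.4853, -0.0425, 0.1052]
ee_rot: [0.992, 0.124, 0.001, 0.0]
ft_force: [-0.9, -0.1, 0.6]
gripper_width: 0.0744
```

Run:
```python
from h import *
im=save('wrist','w23.png');s=save('scene','s23.png');t=save('top','t23.png')
o=arm.observe();print(o['position'],o['gripper_width'],o['ft_force'],o['time_s'])
a=cv2.resize(s[110:230,270:390],(400,400),interpolation=2);b=cv2.resize(t[220:320,200:300],(400,400),interpolation=2)
cv2.imwrite('pics/c23.png',np.hstack([a,b])[:,:,::-1])
```

```text
[ 0.48549821 -0.04257116  0.10529839] 0.07426582048916486 [ 0.35715605 -0.83692559  0.56514569] 28.9
```

View pics/c23.png

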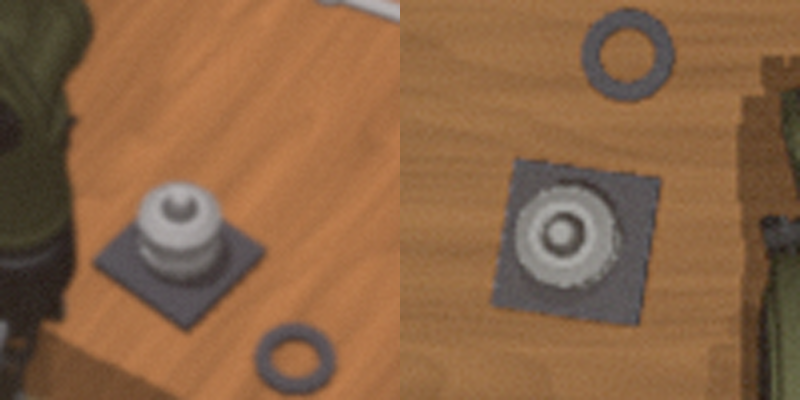

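View pics/w23.png

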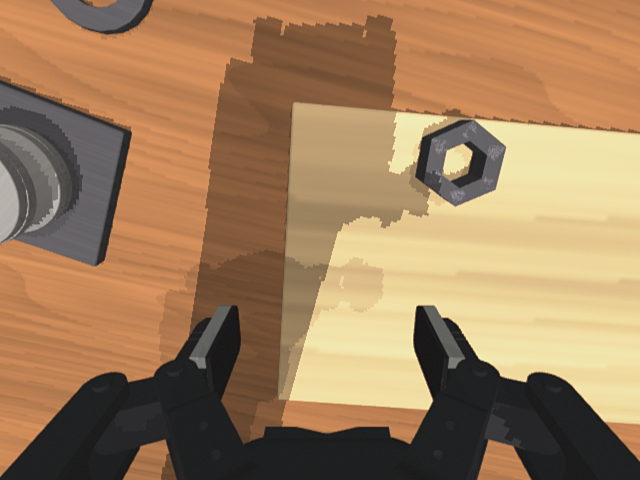

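View pics/s23.png

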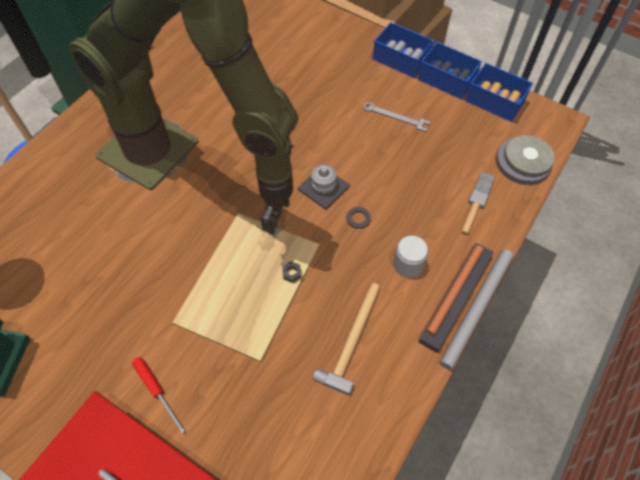

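The stack of four is level around the post (scene about 323,180). The board is empty apart from the nut, and the bystanders haven't moved. The arm is clear, so I'll hand in.

```bash
python3 -c "
from cell import arm
print(arm.close_job())"
```

```text
the job is handed in; nothing more can be done
None
```

The three washers are on the arbor and the job is handed in, at about 29 s of the 67 s allowed. From the plate up, the pack is hollow-up (already there), dome-up, hollow-up, dome-up. That puts rim on rim, narrow end on narrow end, then rim on rim, and I turned none of them over.

**Checks:**
- **Seating heights:** each washer made contact within about 0.5 mm of the height for a correctly stacked, un-nested pack. The tool heights were 24.9, 45.5 and 54.6 mm, against about 24.6, 45.4 and 54.5 mm expected.
- **Final pictures:** the scene and top views show a level stack centred on the post. The ring, nut, tin and tools are where they were, and the gripper is open and clear of everything.
- **Forces:** the highest wrist force in the readings was about 14 N, when closing on the first dome washer.

**Disagreements:** the scene and top cameras differed by about 4–5 mm in y (up to about 9 mm for the nut), so I used the wrist camera for positions. Its reading of the held washer was still about 1.3 mm off the tool position in y, and I corrected for that by eye at the post. My first move call was refused for a missing field, and nothing moved. No check failed.

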